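Shut the desiccant drawer and hold the sprung chamber lid at its index

TASK

The ground-check chamber has just been loaded with fresh desiccant: first push its front drawer fully home, and only then lift the sprung lid by its bar handle until the lid is at the same angle as the index arm on the chamber's side. The lid springs shut if let go, so finish while still holding it steady at that angle with the gripper. Do not shift the index arm or the small things lying around the chamber.

Things in the scene. Friction and masses are not known exactly. Their poses are not given: they have to be found in the camera images.
- chamber: Beige metal box fixed on the table (plain sizes here and below are mm), 180 (x) by 220 (y) by 85 high; the top 30 of its front is set back 20 from the drawer face. Origin: centre of its underside, on the table. Its -x is the front (drawer, towards the robot), +x the hinge side, z up. Lid on top; index arm along the +y side.
- drawer (a joint): How far the drawer stands out of the chamber's front, in m: 0 = fully home against its stop (front panel flush with the chamber's front), up to 0.075. It slides along the chamber's x axis with 1 to 2 N of friction and stays where it is left.
- drawer_handle (a point): Middle of the drawer's steel bar handle: a level bar along the chamber's y, 110 long, 10 thick, its axis 50 in front of the drawer's front panel and 32 above the table. The panel is 200 wide and 38 high, its lower edge 10 above the table.
- lid (a joint): Opening angle of the lid, rad: 0 = shut, grows as the front edge rises, stop at 1.2. A spring always pulls it shut: at the bar handle it takes about 7 N to start and 9 to 12 N at 0.7 rad.
- lid_bar (a point): Middle of the steel bar handle on the lid: a round bar along the chamber's y, 12 thick, 90 long, on two end posts (78 clear between them). Shut, its axis is 130 above the table, 37 above the lid's top face and 45 in front of the chamber's centre. It swings with the lid: 135 in front of the hinge line and 45 above the lid's underside. x: along the lid to the hinge; z: the lid's normal.
- lid_hinge (a point): Point on the lid's hinge line, in the middle of its length: 90 behind the chamber's centre, 85 above the table; the hinge line is along the chamber's y. The lid is an aluminium plate 8 thick, 220 wide, reaching from just behind the hinge to 165 in front of it; its underside is level with the hinge line when shut.
- index (a joint): Angle of the index arm above level, rad, on the same hinge line and in the same sense as the lid: the lid is at its mark when joint lid = joint index. Different at each start (about 0.38 to 0.66); held by friction, it must not be moved.
- index_tip (a point): Centre of the round button (28 across, 16 thick) at the end of the index arm: a steel strip 12 wide, 10 high, pivoted on the hinge line 132 to the +y side of the chamber's middle plane, 150 from pivot to button. The point's x lies along the arm towards the pivot. At the right angle the lid's underside is in line with the arm.
- vial: Bystander: small upright glass desiccant vial with white cap, 25 across, 54 high, origin under its centre.
- sonde_lid: Bystander: blue plastic sonde lid lying open side down, 90 by 70 by 22, origin under its centre.
- whip: Bystander: aluminium antenna whip section lying along its x, 232 long, 14 thick at the ferrules, origin under its centre.
- wing_nut: Bystander: zinc wing nut, about 42 across the wings, 20 high, origin under its centre.

How it is judged:
On the way, in this order (a step that is already met when the one before it is completed fails the run):
1. the drawer is pushed fully home (value of joint drawer below 0.005 m), for 0.2 s.
2. the lid is held steady by the gripper at the index angle (angle between the x axis of lid_bar and the x axis of index_tip, either way round below 0.07 rad and velocity of joint lid between -0.1 and 0.1 rad/s and contact force between the fingers and lid above 1.5 N), for 0.3 s.
At the end, for the whole second after the job is handed in: The drawer is within 5 mm of fully home; the lid is still (under 0.1 rad/s) within 0.07 rad (4 degrees) of the index arm's angle, the gripper's fingers bear on it with more than 1.5 N, and none of the small things touches it (all of step 2 and value of joint drawer below 0.005 m and not (contact force between lid and vial above 0.05 N) and not (contact force between lid and sonde_lid above 0.05 N) and not (contact force between lid and whip above 0.05 N) and not (contact force between lid and wing_nut above 0.05 N)); the arm keeps its last pose, push and grip.
It fails at once if the index arm is shifted by more than 12 mm at its tip (distance of index_tip from where it was at the start of the episode above 0.012 m).
It fails at once if the vial is shifted by more than 30 mm (distance of vial from where it was at the start of the episode above 0.03 m).
It fails at once if the sonde lid is shifted by more than 30 mm (distance of sonde_lid from where it was at the start of the episode above 0.03 m).
It fails at once if the whip is shifted by more than 30 mm (distance of whip from where it was at the start of the episode above 0.03 m).
It fails at once if the wing nut is shifted by more than 30 mm (distance of wing_nut from where it was at the start of the episode above 0.03 m).
It also fails if it takes over 48 s, if anything falls off the work surface, if the arm or the gripper's body presses on something with over 40 N, if the wrist force passes 120 N, or if a joint passes its speed limit or range.

ROBOT

A 6-joint arm with a two-finger parallel gripper is mounted at the origin on the work surface. World frame = base frame: x ahead of the robot, y to its left, z up, the work surface at z = 0. Lengths are in m, angles in rad, forces in N, time in s.
With the tool pointing down it reaches from about 0.325 to 0.9 m from the base axis. Payload 3.5 kg.
Tool frame: the origin (TCP) lies between the finger pads; the fingertips stand 8 mm ahead of it and the grasp point (between the pads) lies 11 mm behind it; z points along the fingers, y is the direction in which the jaws open and shut (so a half turn about z gives the same grasp; the last joint's range is limited). The gripper opens to 85 mm and grips with 20 to 120 N. Pads are 22 mm wide; open, the fingers measure 114 mm over their backs; the gripper's body (76 mm by 85 mm) begins 54 mm behind the grasp point. The pads swing forward as they close: fully open they stand 13 mm farther back than shut.
Start: joints at [-1.437, 0.276, -0.026, 1.268, 0, 1.467], TCP at [0.147, -0.608, 0.207] pointing down, gripper open.
Joint ranges: [-3.12, 3.12], [-0.85, 1.88], [-1.08, 1.24], [-1.95, 2.15], [-1.57, 1.53], [-3.14, 3.14]. Speed limits (rad/s): [2.57, 2.57, 3.14, 3.14, 3.14, 3.14].

INTERFACE

Orientations are given as a rotation vector (axis times angle).
In Python, from plant import r gives the robot as it stands.
- The arm moves only by the tool apply_moves, never from a script. Its argument "series" is a list of rows, each an object of numbers: "wx", "wy", "wz": the turn, a rotation vector about the world's x, y, z in rad; "x", "y", "z": the shift along the world's x, y, z in mm; "fingers": the closure, from 0 (fully open) to 1 (shut). In form: [{"wx": .., "wy": .., "wz": .., "x": .., "y": .., "z": .., "fingers": ..}, ...]. A call has 1 to 12 rows; each row is the pose to reach, as a shift and turn from the pose measured when the call began; what a row does not reach only later rows make up. A row lasts 1/8 s, in which the tool goes at most 62.5 mm and 10.7 degrees, less where a joint would pass 70% of its speed; a pose out of reach is approached as far as the arm can. A call with a gripper value outside its range is refused whole. The fingers move at their own pace and stop on an object; the grip force is fixed at half the most. Time passes only in rows, so rows that repeat a pose let the fingers close. It gives the time, the measured TCP pose, the force and the opening at its end, in the units of the state.
- r.get_obs(): the state, without advancing time (a new reading comes with each control period).
- r.grab_frame(name): name is "scene" or "side" or "wrist"; returns (picture, depth): 400x640x3 uint8, blue, green, red; 400x640 float32, m along the optical axis (not along the pixel's ray), 0 where there is no reading.
- r.calibration(name): a dict with "intrinsics" (3x3 intrinsics, pixels), "rvec" (rotation vector, rad) and "tvec" (3), from world to camera coordinates, as OpenCV has them; the wrist camera has in their place "tool_from_camera" (4x4, takes a point from camera to tool coordinates, whose origin is the TCP and whose axes are the flange's). Camera axes: x right, y down, z forward; pixel columns grow to the right and rows downward; lengths in m; the calibration is good to about 2 mm. The wrist camera is an equidistant fisheye: a pixel r from the principal point sees the ray r / f radians off the axis. A picture is of the moment at which its call begins: read the wrist's pose just before it. calibration takes no time and is no camera call.
- r.finish_job(): hands the job in, once; it reports no verdict.
The state is a dict: "time": time; "qpos": joint angles; "qvel": joint speeds; "effort": joint torques, N m; "tool_pos": TCP position; "eef_rot": TCP orientation; "contact_force": force on the tool from outside, world axes, zero at the start; "torque": the same for the moment, N m; "gripper_width": finger opening in m.
Only numpy, scipy, OpenCV 4.12 (cv2) and the standard library are available. Lean on these libraries where they do the work, as an engineer would, in place of code of your own. Each camera call takes 0.05 s, during which the arm holds its last target.

## Working session

There is one attempt and no reset: what is moved stays moved. The work goes in short steps, Python scripts to look and compute and a tool call to move; the robot and the scene stay as the last step left them, time stands still between calls to the robot, and variables do not carry over. Pictures are saved under pics/ and viewed, and the job is handed in when it is done.

Besides the shell and the picture viewer there is one more tool, called as name(argument=value, ...) on one line, values as JSON. apply_moves: Moves the arm, as the interface text tells. Its arguments: {"type":"object","properties":{"series":{"type":"array","items":{"type":"object","properties":{"wx":{"type":"number"},"wy":{"type":"number"},"wz":{"type":"number"},"x":{"type":"number"},"y":{"type":"number"},"z":{"type":"number"},"fingers":{"type":"number"}}}}},"required":["series"]}

```bash
mkdir -p pics; ls; python3 - <<'E'
from plant import r
import cv2
o=r.get_obs(); print({k:o[k] for k in ('time','tool_pos','eef_rot','contact_force','gripper_width')})
import numpy as np
for n in ("scene","side"):
    im,d=r.grab_frame(n); cv2.imwrite(f"pics/{n}0.png",im); np.savez(f"pics/{n}0.npz",im=im,d=d)
    print(r.calibration(n))
print(r.calibration("wrist"))
E
```

```text
pics
{'time': 0.0, 'tool_pos': array([ 0.14649856, -0.60673038,  0.20585644]), 'eef_rot': array([-3.11739557e+00, -3.70846064e-01,  4.35765274e-05]), 'contact_force': array([-0.661604  , -0.5015381 , -1.30744436]), 'gripper_width': 0.08587825897046039}
{'intrinsics': array([[437.48087344,   0.        , 321.96863469],
       [  0.        , 437.48087344, 195.98552936],
       [  0.        ,   0.        ,   1.        ]]), 'rvec': array([ 1.38867103,  1.9417968 , -1.01777472]), 'tvec': array([ 0.19557828, -0.23122738,  1.58638983])}
{'intrinsics': array([[393.29940849,   0.        , 318.17396399],
       [  0.        , 393.29940849, 203.47635817],
       [  0.        ,   0.        ,   1.        ]]), 'rvec': array([ 0.43771572, -2.64348315,  1.34160042]), 'tvec': array([0.56504708, 0.17827357, 0.82082106])}
{'intrinsics': array([[309.70691629,   0.        , 320.0520573 ],
       [  0.        , 309.70691629, 195.54673491],
       [  0.        ,   0.        ,   1.        ]]), 'tool_from_camera': array([[ 2.93923695e-04, -9.64090583e-01, -2.65573458e-01,
         6.67985437e-02],
       [ 9.99999235e-01,  6.02431552e-04, -1.08021004e-03,
         5.37439638e-04],
       [ 1.20141016e-03, -2.65572937e-01,  9.64090023e-01,
        -1.65933916e-01],
       [ 0.00000000e+00,  0.00000000e+00,  0.00000000e+00,
         1.00000000e+00]])}
```

View pics/scene0.png

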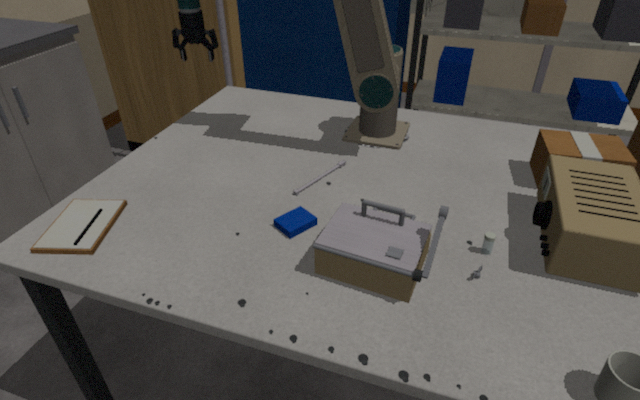

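View pics/side0.png

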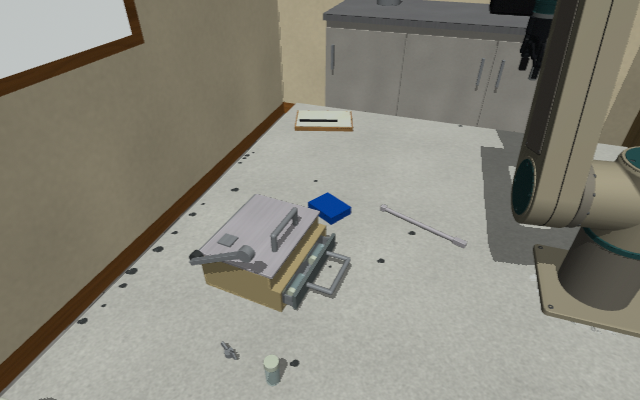

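```bash
cat > h.py <<'E'
import numpy as np,cv2
from plant import r
def cloud(n,d):
    c=r.calibration(n);K=c['intrinsics'];R=cv2.Rodrigues(c['rvec'])[0];t=c['tvec'].ravel()
    v,u=np.mgrid[0:400,0:640]
    P=np.stack([(u-K[0,2])/K[0,0]*d,(v-K[1,2])/K[1,1]*d,d],-1)
    W=(P-t)@R; W[d<=0]=np.nan
    return W
def project(n,p):
    c=r.calibration(n)
    return cv2.projectPoints(np.array(p,float).reshape(-1,1,3),c['rvec'],c['tvec'],c['intrinsics'],None)[0][:,0]
E
python3 - <<'E'
from h import *
for n in("scene","side"):
    f=np.load(f"pics/{n}0.npz");im,d=f['im'],f['d'];W=cloud(n,d)
    tab=W[...,2]; print(n,np.nanmedian(tab[(abs(tab)<.02)]))
    m=(abs(W[...,2]-.093)<.004)&(W[...,0]>.3)&(W[...,0]<1.2)
    nn,l,s,c=cv2.connectedComponentsWithStats(m.astype(np.uint8))
    i=1+np.argmax(s[1:,4]);p=W[l==i]
    print(s[i],np.median(p[:,2]),cv2.minAreaRect((p[:,:2]*1000).astype(np.float32)))
    print(cv2.boxPoints(cv2.minAreaRect((p[:,:2]*1000).astype(np.float32))))
    if n=="side": cv2.imwrite("pics/sidecrop.png",cv2.resize(im[180:320,170:370],None,fx=4,fy=4,interpolation=cv2.INTER_CUBIC))
    else: cv2.imwrite("pics/scenecrop.png",cv2.resize(im[180:310,300:500],None,fx=4,fy=4,interpolation=cv2.INTER_CUBIC))
E
```

```text
scene 0.0009136643059182325
[ 313  202  119   77 4949] 0.09362658739492345 ((678.8656005859375, 158.5032958984375), (249.61708068847656, 177.26171875), 83.83999633789062)
[[577.3538   43.92595]
 [753.5921   24.90483]
 [780.3774  273.08063]
 [604.1391  292.10175]]
side 0.0016929966178949912
[ 189  194  131   85 4783] 0.09441255485964274 ((675.250244140625, 158.80618286132812), (250.6327667236328, 175.28530883789062), 84.42887115478516)
[[575.8557    42.59021 ]
 [750.313     25.573273]
 [774.6448   275.02216 ]
 [600.1875   292.0391  ]]
```

View pics/sidecrop.png

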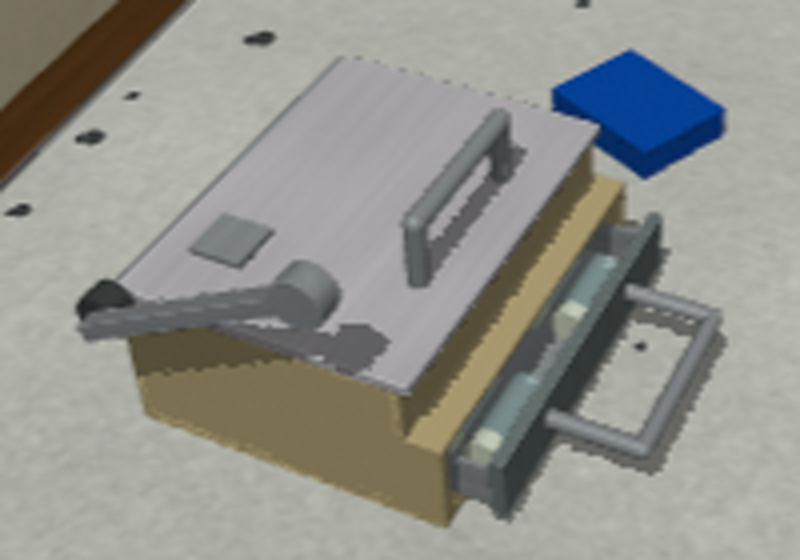

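View pics/scenecrop.png

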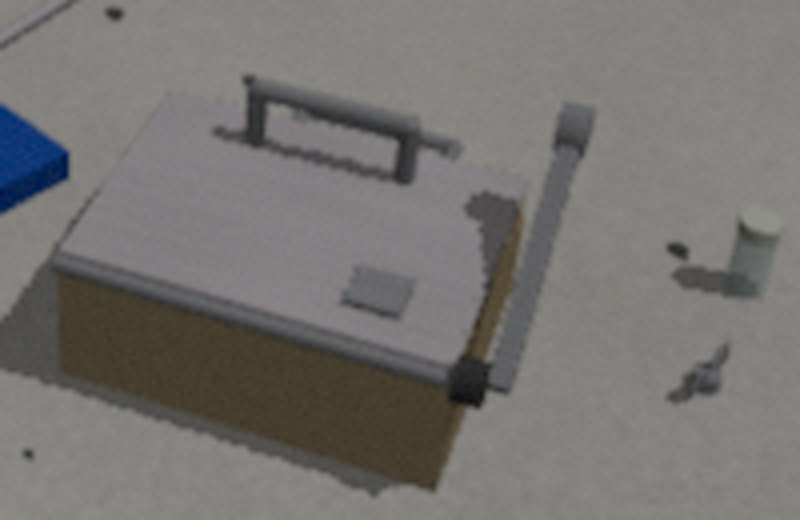

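```bash
python3 - <<'E'
from h import *
for n in("scene","side"):
    f=np.load(f"pics/{n}0.npz");im,d=f['im'],f['d'];W=cloud(n,d)
    box=(W[...,0]>.45)&(W[...,0]<.85)&(W[...,1]>-.02)&(W[...,1]<.34)
    m=(abs(W[...,2]-.094)<.003)&box
    mm=cv2.morphologyEx(m.astype(np.uint8),cv2.MORPH_OPEN,np.ones((7,7)))
    p=W[mm>0][:,:2]
    rc=cv2.minAreaRect((p*1000).astype(np.float32)); print(n,'lid',rc)
    b=(W[...,2]>.124)&(W[...,2]<.142)&box&(W[...,0]<.68)&(W[...,1]<.25)&(W[...,1]>.08)
    nn,l,s,c=cv2.connectedComponentsWithStats(b.astype(np.uint8),connectivity=8)
    i=1+np.argmax(s[1:,4]);q=W[l==i]
    mu=q.mean(0);ev=np.linalg.svd(q-mu)[2][0]; t=(q-mu)@ev
    print(' bar',s[i],mu,ev,np.arctan2(-ev[0],ev[1]),t.min(),t.max(),q[:,2].max(), 'mid',mu+ev*(t.max()+t.min())/2)
    yaw=np.deg2rad(rc[2]-90 if rc[2]>45 else rc[2])
    ex=np.array([np.cos(yaw),np.sin(yaw)]);ey=np.array([-ex[1],ex[0]])
    pc=np.stack([p@ex,p@ey],-1); print(' yaw',yaw,np.percentile(pc,[0,1,99,100],axis=0))
    # drawer: handle and panel heights
    X=W[...,:2]@ex;Y=W[...,:2]@ey
    xf=np.percentile(pc[:,0],.3)
    for lo,hi in((.024,.040),(.040,.052)):
        h=(W[...,2]>lo)&(W[...,2]<hi)&(X<xf+.0)&(X>xf-.2)&(Y>pc[:,1].min()-.0)&(Y<pc[:,1].max()+.01)
        print(' slab',lo,h.sum(),np.percentile(X[h],[0,2,10,50]),np.percentile(Y[h],[1,50,99]))
E
```

```text
scene lid ((673.9447631835938, 144.7322998046875), (219.5890655517578, 167.1373748779297), 84.66841125488281)
 bar [361 199  44  16 248] [0.62327613 0.15052138 0.13279263] [0.09379068 0.99558471 0.00379443] -0.09392941505039344 -0.052143522395091534 0.04938189674663737 0.13924349197997335 mid [0.62314662 0.14914667 0.13278739]
 yaw -0.09305377796456767 [[0.57401195 0.09693424]
 [0.57910141 0.10201617]
 [0.73924661 0.31228407]
 [0.74114931 0.3165233 ]]
 slab 0.024 95 [0.47776278 0.47954212 0.48234491 0.48560267] [0.15302357 0.23705866 0.3167386 ]
 slab 0.04 5 [0.48242439 0.4888001  0.51430295 0.56776166] [0.24917843 0.3165682  0.31670195]
side lid ((671.8778686523438, 145.04437255859375), (222.1080322265625, 170.92288208007812), 84.41072845458984)
 bar [271 207  27  34 244] [0.61608836 0.15692501 0.13458494] [ 0.10059466  0.99474074 -0.0192761 ] -0.10078388761536132 -0.056037463131458534 0.044510524068312934 0.13902325025909867 mid [0.61550859 0.15119185 0.13469604]
 yaw -0.09755119125543898 [[0.56909515 0.09873935]
 [0.57107294 0.10529183]
 [0.73503367 0.31712364]
 [0.74001809 0.32084742]]
 slab 0.024 1141 [0.47274314 0.4734583  0.47726863 0.52831359] [0.10552617 0.23922131 0.31897403]
 slab 0.04 453 [0.47483117 0.50033899 0.52752245 0.53023054] [0.10562481 0.22987893 0.31902829]
```

```bash
python3 - <<'E'
from h import *
yaw=-.096;ex=np.array([np.cos(yaw),np.sin(yaw)]);ey=np.array([-ex[1],ex[0]])
for n in("scene","side"):
    f=np.load(f"pics/{n}0.npz");im,d=f['im'],f['d'];W=cloud(n,d)
    X=W[...,:2]@ex;Y=W[...,:2]@ey;Z=W[...,2]
    m=(Y>.327)&(Y<.365)&(X>.55)&(X<.77)&(Z>.06)
    print(n,m.sum())
    x,y,z=X[m],Y[m],Z[m]
    b=np.hypot(x-.737,z-.085)>.125
    print(' button n',b.sum(),x[b].min(),x[b].max(),y[b].min(),y[b].max(),z[b].min(),z[b].max())
    s=(np.hypot(x-.737,z-.085)>.03)&(np.hypot(x-.737,z-.085)<.12)
    k=np.polyfit(x[s],z[s],1); print(' strip',s.sum(),np.arctan(-k[0]),'z at hinge',np.polyval(k,.737),np.std(z[s]-np.polyval(k,x[s])),y[s].min(),y[s].max())
    for c0 in np.arange(.6,.74,.02):
        q=s&(abs(x-c0)<.01)
        if q.sum(): print('  ',round(c0,2),q.sum(),z[q].min().round(3),z[q].max().round(3),y[q].min().round(3),y[q].max().round(3))
E
```

```text
scene 558
 button n 131 0.5964503813706236 0.630376547830944 0.332541381422634 0.3486515096327483 0.14381987752817527 0.172356149451492
 strip 259 0.4907685786013944 z at hinge 0.0918119782778411 0.002078450878053374 0.33438561093228086 0.3468726376339137
   0.64 47 0.136 0.147 0.334 0.346
   0.66 66 0.125 0.141 0.334 0.347
   0.68 65 0.112 0.131 0.335 0.347
   0.7 67 0.102 0.119 0.335 0.347
   0.72 14 0.102 0.108 0.336 0.347
side 651
 button n 273 0.5889060095012055 0.6295542685549481 0.33082541697114426 0.34972296103378514 0.1424200433410279 0.173409562202285
 strip 254 0.49006147997127997 z at hinge 0.08878677284709902 0.0036214632119169927 0.3340789332481069 0.3480058347977567
   0.64 60 0.13 0.147 0.334 0.347
   0.66 66 0.119 0.138 0.335 0.348
   0.68 63 0.109 0.128 0.335 0.348
   0.7 58 0.098 0.115 0.334 0.348
   0.72 7 0.102 0.106 0.338 0.347
```

```bash
python3 - <<'E'
from h import *
f=np.load("pics/scene0.npz");W=cloud("scene",f['d'])
for u,v in((296,192),(345,163),(320,178),(296,222),(489,243),(478,271)): print((u,v),np.nanmedian(W[v-1:v+2,u-1:u+2].reshape(-1,3),0).round(3))
yaw=-.096;ex=np.array([np.cos(yaw),np.sin(yaw),0]);ey=np.array([-ex[1],ex[0],0])
w=lambda X,Y,z:X*ex+Y*ey+[0,0,z]
for p in((.435,.208,.03),(.478,.208,.032),(.507,.208,.032),(.602,.208,.13),(.64,.208,.189)): print(p,w(*p).round(4))
E
```

```text
(296, 192) [ 0.468 -0.126  0.009]
(345, 163) [ 0.254 -0.043  0.001]
(320, 178) [ 0.365 -0.089  0.002]
(296, 222) [ 0.611 -0.068  0.022]
(489, 243) [0.554 0.398 0.037]
(478, 271) [0.633 0.381 0.012]
(0.435, 0.208, 0.03) [0.4529 0.1653 0.03  ]
(0.478, 0.208, 0.032) [0.4957 0.1612 0.032 ]
(0.507, 0.208, 0.032) [0.5246 0.1584 0.032 ]
(0.602, 0.208, 0.13) [0.6192 0.1493 0.13  ]
(0.64, 0.208, 0.189) [0.657  0.1457 0.189 ]
```

apply_moves(series=[{"x": 50, "y": 40, "z": 20, "wz": 0.15, "fingers": 1}, {"x": 95, "y": 80, "z": 20, "wz": 0.3, "fingers": 1}, {"x": 140, "y": 120, "z": 20, "wz": 0.45, "fingers": 1}, {"x": 180, "y": 165, "z": 20, "wz": 0.6, "fingers": 1}, {"x": 220, "y": 210, "z": 20, "wz": 0.75, "fingers": 1}, {"x": 260, "y": 255, "z": 20, "wz": 0.9, "fingers": 1}, {"x": 290, "y": 300, "z": 20, "wz": 1.0, "fingers": 1}, {"x": 305, "y": 355, "z": 20, "wz": 1.1, "fingers": 1}, {"x": 305, "y": 410, "z": 20, "wz": 1.2, "fingers": 1}, {"x": 305, "y": 470, "z": 20, "wz": 1.24, "fingers": 1}, {"x": 305, "y": 530, "z": 20, "wz": 1.24, "fingers": 1}, {"x": 305, "y": 590, "z": 20, "wz": 1.24, "fingers": 1}])

```text
invalid input
```

apply_moves(series=[{"wx": 0, "wy": 0, "x": 50, "y": 40, "z": 20, "wz": 0.15, "fingers": 1}, {"wx": 0, "wy": 0, "x": 95, "y": 80, "z": 20, "wz": 0.3, "fingers": 1}, {"wx": 0, "wy": 0, "x": 140, "y": 120, "z": 20, "wz": 0.45, "fingers": 1}, {"wx": 0, "wy": 0, "x": 180, "y": 165, "z": 20, "wz": 0.6, "fingers": 1}, {"wx": 0, "wy": 0, "x": 220, "y": 210, "z": 20, "wz": 0.75, "fingers": 1}, {"wx": 0, "wy": 0, "x": 260, "y": 255, "z": 20, "wz": 0.9, "fingers": 1}, {"wx": 0, "wy": 0, "x": 290, "y": 300, "z": 20, "wz": 1.0, "fingers": 1}, {"wx": 0, "wy": 0, "x": 305, "y": 355, "z": 20, "wz": 1.1, "fingers": 1}, {"wx": 0, "wy": 0, "x": 305, "y": 410, "z": 20, "wz": 1.2, "fingers": 1}, {"wx": 0, "wy": 0, "x": 305, "y": 470, "z": 20, "wz": 1.24, "fingers": 1}, {"wx": 0, "wy": 0, "x": 305, "y": 530, "z": 20, "wz": 1.24, "fingers": 1}, {"wx": 0, "wy": 0, "x": 305, "y": 590, "z": 20, "wz": 1.24, "fingers": 1}])

```text
time: 1.6
tool_pos: [0.451, -0.0149, 0.2257]
eef_rot: [-2.322, -2.113, 0.002]
contact_force: [1.1, -0.4, 0.4]
gripper_width: -0.0001
```

apply_moves(series=[{"wx": 0, "wy": 0, "wz": 0, "x": -5, "y": 60, "z": 0, "fingers": 1}, {"wx": 0, "wy": 0, "wz": 0, "x": -8, "y": 120, "z": -20, "fingers": 1}, {"wx": 0, "wy": 0, "wz": 0, "x": -8, "y": 175, "z": -40, "fingers": 1}, {"wx": 0, "wy": 0, "wz": 0, "x": -8, "y": 181, "z": -80, "fingers": 1}, {"wx": 0, "wy": 0, "wz": 0, "x": -8, "y": 181, "z": -125, "fingers": 1}, {"wx": 0, "wy": 0, "wz": 0, "x": -8, "y": 181, "z": -165, "fingers": 1}, {"wx": 0, "wy": 0, "wz": 0, "x": -8, "y": 181, "z": -195, "fingers": 1}, {"wx": 0, "wy": 0, "wz": 0, "x": -8, "y": 181, "z": -195, "fingers": 1}, {"wx": 0, "wy": 0, "wz": 0, "x": -8, "y": 181, "z": -195, "fingers": 1}])

```text
time: 2.72
tool_pos: [0.4436, 0.1662, 0.0315]
eef_rot: [-2.323, -2.113, 0.0]
contact_force: [-1.0, 0.2, -0.3]
gripper_width: 0.0001
```

```bash
python3 - <<'E'
from h import *
im,d=r.grab_frame("side"); cv2.imwrite("pics/side1.png",cv2.resize(im[160:320,170:400],None,fx=3,fy=3))
o=r.get_obs();print(o['tool_pos'],o['contact_force'],o['time'])
E
```

```text
[0.44433025 0.16635503 0.03203148] [0.84863288 0.16791439 1.07135583] 2.775
```

View pics/side1.png

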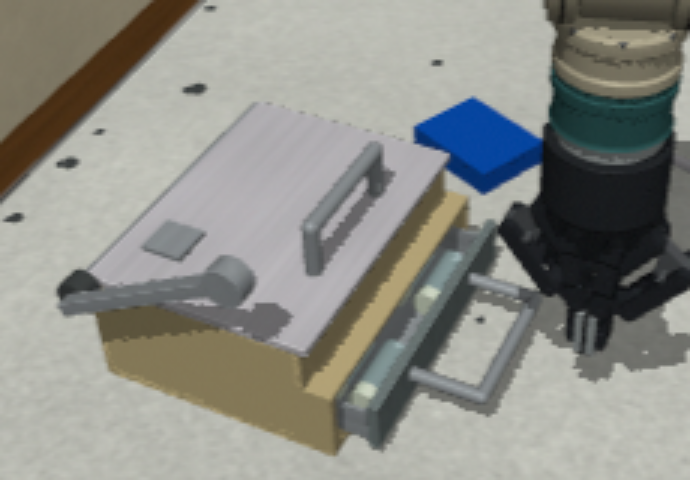

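apply_moves(series=[{"wx": -0.015, "wy": -0.15, "wz": 0, "x": 0, "y": 0, "z": 2, "fingers": 1}, {"wx": -0.03, "wy": -0.3, "wz": 0, "x": 0, "y": 0, "z": 2, "fingers": 1}, {"wx": -0.03, "wy": -0.3, "wz": 0, "x": 10, "y": -1, "z": 2, "fingers": 1}, {"wx": -0.03, "wy": -0.3, "wz": 0, "x": 20, "y": -2, "z": 2, "fingers": 1}, {"wx": -0.03, "wy": -0.3, "wz": 0, "x": 28, "y": -3, "z": 2, "fingers": 1}, {"wx": -0.03, "wy": -0.3, "wz": 0, "x": 34, "y": -3, "z": 2, "fingers": 1}, {"wx": -0.03, "wy": -0.3, "wz": 0, "x": 40, "y": -4, "z": 2, "fingers": 1}, {"wx": -0.03, "wy": -0.3, "wz": 0, "x": 46, "y": -4, "z": 2, "fingers": 1}, {"wx": -0.03, "wy": -0.3, "wz": 0, "x": 52, "y": -5, "z": 2, "fingers": 1}, {"wx": -0.03, "wy": -0.3, "wz": 0, "x": 52, "y": -5, "z": 2, "fingers": 1}])

```text
time: 4.03
tool_pos: [0.4969, 0.1613, 0.0341]
eef_rot: [2.148, 1.954, 0.297]
contact_force: [-0.6, 0.4, -0.4]
gripper_width: 0.0002
```

```bash
python3 - <<'E'
from h import *
im,d=r.grab_frame("side"); cv2.imwrite("pics/side2.png",cv2.resize(im[160:320,170:400],None,fx=3,fy=3))
o=r.get_obs();print(o['tool_pos'],o['contact_force'],o['time'])
E
```

```text
[0.49634467 0.16129752 0.03394314] [ 0.46131801 -0.22761096 -0.12376578] 4.075
```

View pics/side2.png

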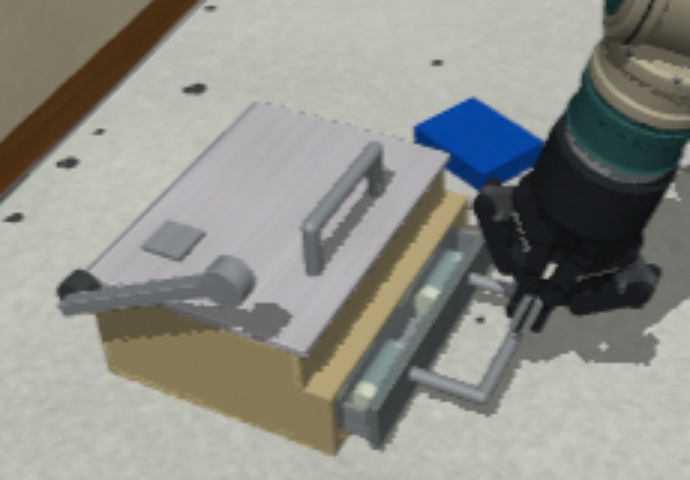

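```bash
python3 - <<'E'
from h import *
f=np.load("pics/side0.npz");W=cloud("side",f['d'])
yaw=-.096;ex=np.array([np.cos(yaw),np.sin(yaw),0]);ey=np.array([-ex[1],ex[0],0])
w=lambda X,Y,z:X*ex+Y*ey+[0,0,z]
X=W@ex;Y=W@ey;Z=W[...,2]
for y0 in np.arange(.14,.28,.01):
    m=(abs(Y-y0)<.004)&(Z>.02)&(Z<.045)&(X<.55)&(X>.44)
    print(round(y0,2),m.sum(),X[m].min().round(4) if m.any() else '',np.sort(X[m]).round(3)[:8],np.round(Z[m][np.argsort(X[m])][:8],3))
im,d=r.grab_frame("side");cv2.imwrite("pics/side3.png",cv2.resize(im[230:300,290:410],None,fx=6,fy=6,interpolation=cv2.INTER_CUBIC))
o=r.get_obs();print(project("side",[o['tool_pos']]),o['time'])
im,d=r.grab_frame("wrist");cv2.imwrite("pics/wr3.png",im)
E
```

```text
0.14 17 0.5279 [0.528 0.528 0.528 0.529 0.529 0.529 0.529 0.529] [0.038 0.041 0.031 0.024 0.029 0.027 0.035 0.042]
0.15 14 0.5157 [0.516 0.528 0.528 0.529 0.529 0.544 0.545 0.545] [0.035 0.04  0.041 0.034 0.042 0.031 0.034 0.032]
0.16 115 0.4736 [0.474 0.474 0.474 0.475 0.475 0.476 0.477 0.477] [0.034 0.037 0.035 0.037 0.036 0.037 0.037 0.038]
0.17 36 0.4737 [0.474 0.474 0.474 0.475 0.476 0.477 0.477 0.478] [0.033 0.035 0.038 0.038 0.037 0.038 0.037 0.039]
0.18 35 0.4736 [0.474 0.474 0.474 0.474 0.475 0.475 0.477 0.478] [0.036 0.032 0.035 0.036 0.04  0.036 0.039 0.038]
0.19 39 0.4738 [0.474 0.474 0.474 0.474 0.475 0.476 0.477 0.477] [0.034 0.035 0.038 0.035 0.038 0.038 0.04  0.037]
0.2 24 0.4737 [0.474 0.474 0.475 0.475 0.475 0.477 0.477 0.477] [0.033 0.035 0.036 0.037 0.037 0.037 0.04  0.04 ]
0.21 30 0.4731 [0.473 0.473 0.473 0.474 0.475 0.475 0.476 0.476] [0.034 0.033 0.036 0.038 0.037 0.037 0.039 0.038]
0.22 28 0.4732 [0.473 0.474 0.474 0.475 0.475 0.475 0.475 0.477] [0.033 0.034 0.034 0.035 0.036 0.038 0.038 0.037]
0.23 27 0.4731 [0.473 0.474 0.474 0.475 0.475 0.475 0.477 0.478] [0.036 0.035 0.035 0.036 0.037 0.04  0.039 0.039]
0.24 40 0.4731 [0.473 0.474 0.474 0.474 0.474 0.475 0.476 0.476] [0.038 0.033 0.037 0.04  0.037 0.039 0.038 0.037]
0.25 41 0.4731 [0.473 0.474 0.474 0.474 0.475 0.475 0.476 0.476] [0.033 0.035 0.037 0.036 0.038 0.036 0.037 0.039]
0.26 151 0.4737 [0.474 0.474 0.474 0.475 0.475 0.475 0.476 0.477] [0.034 0.037 0.038 0.033 0.035 0.037 0.034 0.036]
0.27 28 0.5277 [0.528 0.528 0.528 0.528 0.528 0.528 0.528 0.528] [0.02  0.026 0.04  0.042 0.021 0.028 0.045 0.034]
0.28 27 0.5274 [0.527 0.528 0.528 0.528 0.528 0.528 0.528 0.528] [0.027 0.025 0.03  0.027 0.029 0.022 0.038 0.023]
[[339.45179702 274.78760817]] 4.125
```

View pics/side3.png

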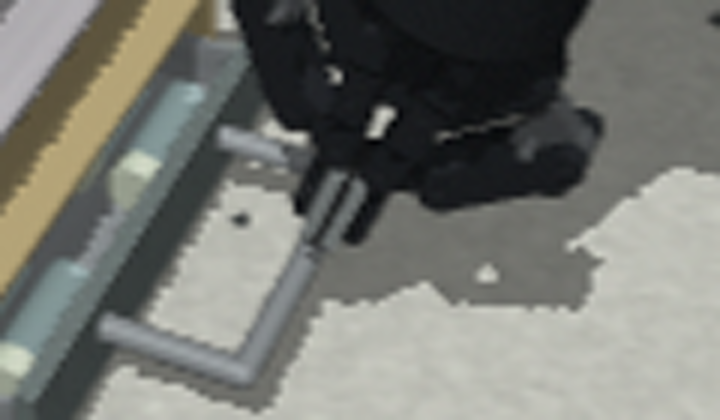

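View pics/wr3.png

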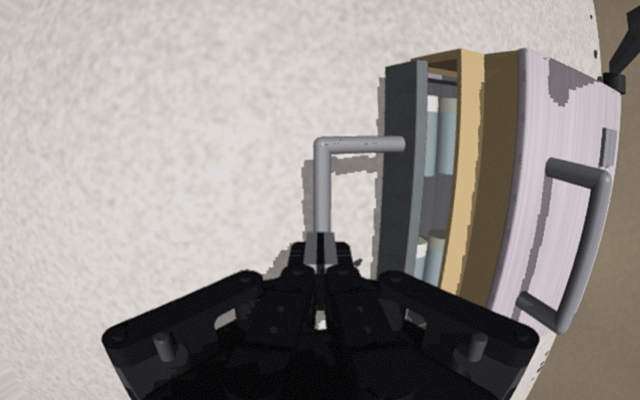

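```bash
python3 - <<'E'
from h import *
yaw=-.096;ex=np.array([np.cos(yaw),np.sin(yaw),0]);ey=np.array([-ex[1],ex[0],0])
im,d=r.grab_frame("side");W=cloud("side",d)
np.savez("pics/side4.npz",im=im,d=d)
for u,v in((290+320/6,230+235/6),(290+355/6,230+240/6),(290+330/6,230+200/6),(290+350/6,230+210/6),(290+300/6,230+290/6),(290+275/6,230+310/6)):
    u,v=int(round(u)),int(round(v));p=W[v,u];print((u,v),p.round(4),(p@ex).round(4),(p@ey).round(4),im[v,u])
print(r.get_obs()['contact_force'],r.get_obs()['torque'])
E
```

```text
(343, 269) [0.4859 0.1756 0.0678] 0.4668 0.2213 [34 33 31]
(349, 270) [0.4747 0.1714 0.0647] 0.4561 0.2161 [48 47 46]
(345, 263) [0.4833 0.1723 0.082 ] 0.4646 0.2179 [94 95 90]
(348, 265) [0.4765 0.1752 0.0815] 0.4575 0.2201 [106 106 101]
(340, 278) [0.4919 0.1718 0.0364] 0.4732 0.2181 [102 101  99]
(336, 282) [0.4957 0.1877 0.0398] 0.4754 0.2343 [139 137 132]
[ 0.00413509  0.81560684 -0.01325732] [0.00335578 0.26538372 0.0508954 ]
```

```bash
python3 - <<'E'
from h import *
o=r.get_obs()
im,d=r.grab_frame("wrist");c=r.calibration("wrist");K=c['intrinsics'];T=c['tool_from_camera']
R=cv2.Rodrigues(o['eef_rot'])[0]
print(R.round(3),o['tool_pos'],o['gripper_width'],o['time'])
def pt(u,v):
    a=np.array([u-K[0,2],v-K[1,2]]);rr=np.linalg.norm(a);th=rr/K[0,0];ray=np.array([*(a/rr*np.sin(th)),np.cos(th)])
    z=d[v,u];p=ray/ray[2]*z;t=T[:3,:3]@p+T[:3,3];return t.round(4),(R@t+o['tool_pos']).round(4)
for u,v in((320,150),(322,200),(322,225),(314,245),(326,245),(310,240),(335,240),(320,260),(300,250),(345,250)): print((u,v),*pt(u,v),im[v,u])
# project TCP & tip
for t in ([0,0,0],[0,0,.008],[0,0,-.03],[0.011,0,.008],[.011,0,-.03]):
    p=T[:3,:3].T@(np.array(t)-T[:3,3]);th=np.arctan2(np.hypot(p[0],p[1]),p[2]);a=p[:2]/np.hypot(*p[:2])*th*K[0,0];print(t,a+K[:2,2])
cv2.imwrite("pics/wr4.png",cv2.resize(im[190:320,230:410],None,fx=4,fy=4,interpolation=cv2.INTER_CUBIC))
E
```

```text
[[ 0.094  0.951  0.295]
 [ 0.996 -0.09  -0.029]
 [-0.001  0.297 -0.955]] [0.49590129 0.16131061 0.03388106] -0.00016867981314444322 4.225
(320, 150) [ 0.0465 -0.0005 -0.0007] [0.4996 0.2077 0.0344] [163 157 158]
(322, 200) [ 0.0188  0.0006 -0.0013] [0.4978 0.18   0.0353] [163 156 158]
(322, 225) [ 0.0044  0.0006 -0.0022] [0.4962 0.1657 0.0362] [165 156 157]
(314, 245) [ 0.0099 -0.0031 -0.0418] [0.4815 0.1727 0.0728] [90 87 88]
(326, 245) [ 0.0098  0.0021 -0.0415] [0.4866 0.1721 0.0741] [92 91 88]
(310, 240) [ 0.0106 -0.005  -0.0378] [0.481  0.1734 0.0685] [89 88 87]
(335, 240) [-0.0228  0.0102  0.0389] [ 5.150e-01  1.366e-01 -2.000e-04] [173 177 185]
(320, 260) [ 0.0107 -0.0005 -0.0576] [0.4794 0.1736 0.0887] [12 12 12]
(300, 250) [ 0.0063 -0.0095 -0.0392] [0.4758 0.1695 0.0685] [29 26 25]
(345, 250) [ 0.0064  0.0108 -0.0396] [0.495  0.1679 0.0748] [28 27 24]
[0, 0, 0] [320.94142344 230.72616545]
[0, 0, 0.008] [320.91444599 225.78018852]
[0, 0, -0.03] [321.06446472 253.56728421]
[0.011, 0, 0.008] [320.93000553 208.34769197]
[0.011, 0, -0.03] [321.09128773 232.7171003 ]
```

View pics/wr4.png

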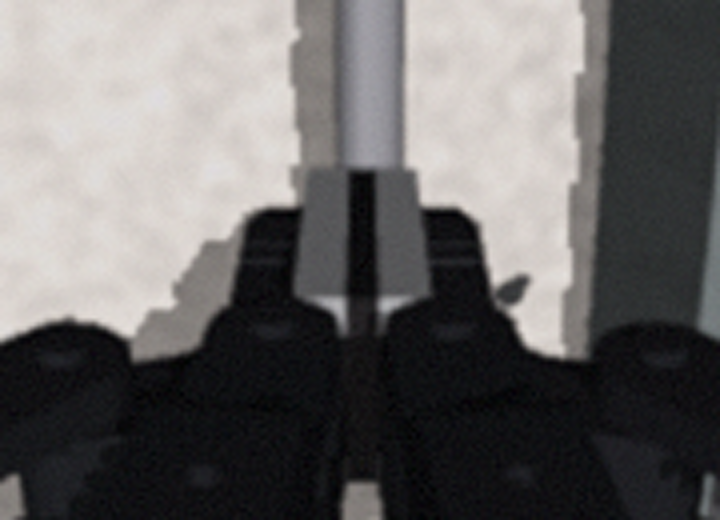

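apply_moves(series=[{"wx": 0, "wy": 0, "wz": 0, "x": -20, "y": 2, "z": 0, "fingers": 1}, {"wx": 0, "wy": 0, "wz": 0, "x": -36, "y": 3, "z": -5, "fingers": 1}, {"wx": 0, "wy": 0, "wz": 0, "x": -36, "y": 3, "z": -25, "fingers": 1}, {"wx": 0, "wy": 0, "wz": 0, "x": -36, "y": 3, "z": -43, "fingers": 1}, {"wx": 0, "wy": 0, "wz": 0, "x": -36, "y": 3, "z": -43, "fingers": 1}, {"wx": 0, "wy": 0, "wz": 0, "x": -36, "y": 3, "z": -43, "fingers": 1}])

```text
time: 5.03
tool_pos: [0.4594, 0.1644, -0.0089]
eef_rot: [2.147, 1.955, 0.296]
contact_force: [-0.6, -0.5, 0.4]
gripper_width: -0.0
```

```bash
python3 - <<'E'
from h import *
im,d=r.grab_frame("side"); cv2.imwrite("pics/side5.png",cv2.resize(im[160:320,170:400],None,fx=3,fy=3))
o=r.get_obs();print(o['tool_pos'],o['contact_force'],o['time'])
E
```

```text
[ 0.46008848  0.16456977 -0.00845107] [-0.515456   -0.03012847  0.33930699] 5.075
```

View pics/side5.png

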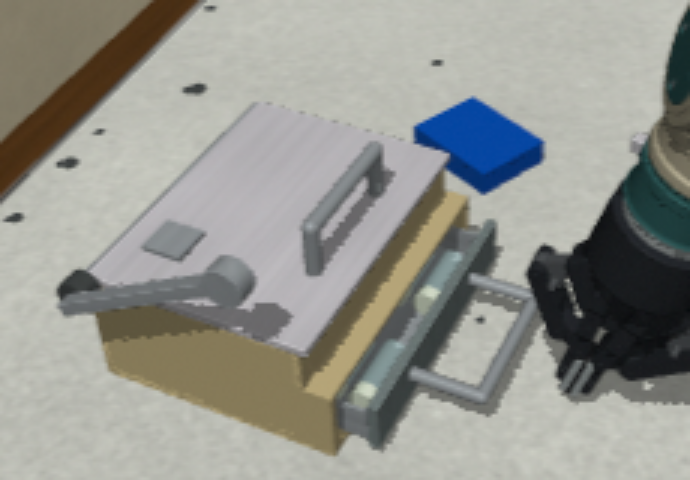

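apply_moves(series=[{"wx": 0, "wy": 0, "wz": 0, "x": 12, "y": -1, "z": 0, "fingers": 1}, {"wx": 0, "wy": 0, "wz": 0, "x": 20, "y": -2, "z": 0, "fingers": 1}, {"wx": 0, "wy": 0, "wz": 0, "x": 27, "y": -3, "z": 0, "fingers": 1}, {"wx": 0, "wy": 0, "wz": 0, "x": 34, "y": -3, "z": 0, "fingers": 1}, {"wx": 0, "wy": 0, "wz": 0, "x": 40, "y": -4, "z": 0, "fingers": 1}, {"wx": 0, "wy": 0, "wz": 0, "x": 45, "y": -4, "z": 0, "fingers": 1}, {"wx": 0, "wy": 0, "wz": 0, "x": 49, "y": -5, "z": 0, "fingers": 1}, {"wx": 0, "wy": 0, "wz": 0, "x": 53, "y": -5, "z": 0, "fingers": 1}, {"wx": 0, "wy": 0, "wz": 0, "x": 55, "y": -5, "z": 0, "fingers": 1}])

```text
time: 6.2
tool_pos: [0.5148, 0.1593, -0.0088]
eef_rot: [2.147, 1.954, 0.296]
contact_force: [-2.0, -0.7, -0.6]
gripper_width: 0.0003
```

```bash
python3 - <<'E'
from h import *
yaw=-.096;ex=np.array([np.cos(yaw),np.sin(yaw),0]);ey=np.array([-ex[1],ex[0],0])
im,d=r.grab_frame("side"); cv2.imwrite("pics/side6.png",cv2.resize(im[160:320,170:400],None,fx=3,fy=3))
W=cloud("side",d);X=W@ex;Y=W@ey;Z=W[...,2]
m=(Z>.015)&(Z<.046)&(Y>.27)&(Y<.305)&(X<.6)&(X>.45);print('panel X',np.percentile(X[m],[2,20,50]))
o=r.get_obs();print(o['tool_pos'],o['contact_force'],o['time'])
E
```

```text
panel X [0.55102899 0.55143402 0.55187638]
[ 0.51517535  0.15930539 -0.00862094] [-1.30726519 -0.6214714  -1.64697082] 6.25
```

View pics/side6.png

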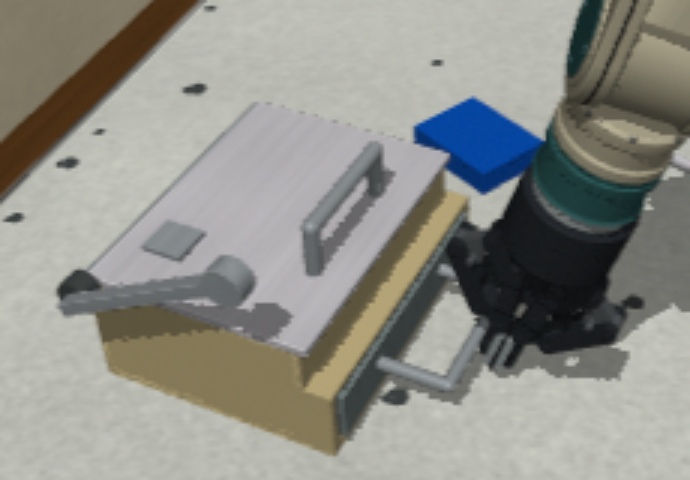

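Drawer moved; the panel is about 5 mm short. I'll push further in small steps until the force rises.

apply_moves(series=[{"wx": 0, "wy": 0, "wz": 0, "x": 2, "y": 0, "z": 0, "fingers": 1}, {"wx": 0, "wy": 0, "wz": 0, "x": 4, "y": 0, "z": 0, "fingers": 1}, {"wx": 0, "wy": 0, "wz": 0, "x": 6, "y": -1, "z": 0, "fingers": 1}, {"wx": 0, "wy": 0, "wz": 0, "x": 6, "y": -1, "z": 0, "fingers": 1}])

```text
time: 6.75
tool_pos: [0.5186, 0.1588, -0.0097]
eef_rot: [2.149, 1.958, 0.293]
contact_force: [-7.1, 1.0, 2.3]
gripper_width: 0.0002
```

```bash
python3 - <<'E'
from h import *
o=r.get_obs();print(o['tool_pos'],o['contact_force'],o['time'])
E
```

```text
[ 0.51859383  0.15875064 -0.00970961] [-7.08433094  0.99251178  2.25233341] 6.75
```

apply_moves(series=[{"wx": 0, "wy": 0, "wz": 0, "x": 4, "y": 0, "z": 0, "fingers": 1}, {"wx": 0, "wy": 0, "wz": 0, "x": 6, "y": 0, "z": 0, "fingers": 1}, {"wx": 0, "wy": 0, "wz": 0, "x": 6, "y": 0, "z": 0, "fingers": 1}])

```text
time: 7.12
tool_pos: [0.519, 0.1587, -0.0121]
eef_rot: [2.153, 1.965, 0.284]
contact_force: [-11.6, 1.0, 4.4]
gripper_width: 0.0005
```

```bash
python3 - <<'E'
from h import *
yaw=-.096;ex=np.array([np.cos(yaw),np.sin(yaw),0]);ey=np.array([-ex[1],ex[0],0])
im,d=r.grab_frame("side"); cv2.imwrite("pics/side7.png",cv2.resize(im[160:320,170:400],None,fx=3,fy=3))
W=cloud("side",d);X=W@ex;Y=W@ey;Z=W[...,2]
m=(Z>.015)&(Z<.046)&(Y>.27)&(Y<.305)&(X<.6)&(X>.45);print('panel X',np.percentile(X[m],[2,20,50]))
m=(Z>.015)&(Z<.05)&(Y>.308)&(Y<.316)&(X<.6)&(X>.45);print('chamber front X',np.percentile(X[m],[2,20,50]))
o=r.get_obs();print(o['tool_pos'],o['contact_force'],o['time'])
E
```

```text
panel X [0.55456378 0.5550329  0.55538396]
chamber front X [0.55458986 0.55511715 0.5555228 ]
[ 0.51899311  0.15874274 -0.01212402] [-10.45043796   2.00299325   4.15341082] 7.175
```

View pics/side7.png

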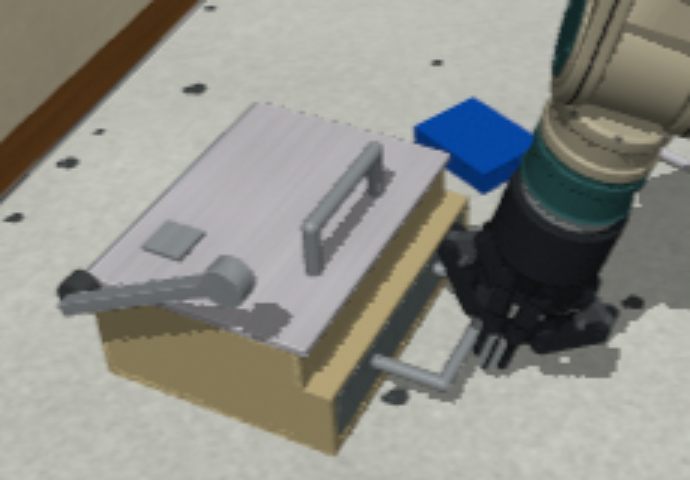

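apply_moves(series=[{"wx": 0, "wy": 0, "wz": 0, "x": -20, "y": 2, "z": 3, "fingers": 1}, {"wx": 0, "wy": 0, "wz": 0, "x": -30, "y": 3, "z": 40, "fingers": 1}, {"wx": 0, "wy": 0, "wz": 0, "x": -30, "y": 3, "z": 95, "fingers": 1}, {"wx": 0.01, "wy": 0.1, "wz": 0, "x": -25, "y": 3, "z": 150, "fingers": 0.5}, {"wx": 0.02, "wy": 0.2, "wz": 0, "x": -10, "y": 2, "z": 205, "fingers": 0}, {"wx": 0.027, "wy": 0.285, "wz": 0, "x": 35, "y": -3, "z": 205, "fingers": 0}, {"wx": 0.027, "wy": 0.285, "wz": 0, "x": 80, "y": -7, "z": 202, "fingers": 0}, {"wx": 0.027, "wy": 0.285, "wz": 0, "x": 100, "y": -9, "z": 202, "fingers": 0}, {"wx": 0.027, "wy": 0.285, "wz": 0, "x": 100, "y": -9, "z": 202, "fingers": 0}, {"wx": 0.027, "wy": 0.285, "wz": 0, "x": 100, "y": -9, "z": 202, "fingers": 0}])

```text
time: 8.43
tool_pos: [0.6186, 0.1499, 0.1901]
eef_rot: [2.32, 2.117, 0.002]
contact_force: [-0.7, -0.5, -0.3]
gripper_width: 0.0854
```

```bash
cat >> h.py <<'E'
_c=r.calibration("wrist");WK=_c['intrinsics'];WT=_c['tool_from_camera']
def wcloud(d):
    v,u=np.mgrid[0:400,0:640];a=np.stack([u-WK[0,2],v-WK[1,2]],-1);rr=np.linalg.norm(a,axis=-1)+1e-9;th=rr/WK[0,0]
    P=np.concatenate([a/rr[...,None]*np.tan(th)[...,None]*d[...,None],d[...,None]],-1)
    P[(d<=0)|(th>1.45)]=np.nan
    return P@WT[:3,:3].T+WT[:3,3]
E
python3 - <<'E'
from h import *
o=r.get_obs();R=cv2.Rodrigues(o['eef_rot'])[0]
im,d=r.grab_frame("wrist");cv2.imwrite("pics/wr8.png",im)
t=wcloud(d);W=t@R.T+o['tool_pos']
print(R.round(3),o['tool_pos'],o['gripper_width'],o['time'],o['contact_force'])
m=(W[...,2]>.122)&(W[...,2]<.142)&(im.min(-1)>60)
n,l,s,c=cv2.connectedComponentsWithStats(m.astype(np.uint8));i=1+np.argmax(s[1:,4]);print(s[i]);q=W[l==i];print(q.min(0),q.max(0),np.median(q,0))
mu=q.mean(0);print(np.linalg.svd(q-mu)[2][0],mu)
qt=t[l==i];print('tool',np.median(qt,0),qt.min(0),qt.max(0))
m=(t[...,2]<-.02)&(abs(t[...,1])<.07)&(abs(t[...,0])<.03);print('finger front z',np.nanpercentile(t[m][:,2],[90,98,100]))
im,d=r.grab_frame("side");cv2.imwrite("pics/side8.png",im)
E
```

```text
[[ 0.091  0.996  0.001]
 [ 0.996 -0.091  0.   ]
 [ 0.     0.001 -1.   ]] [0.61861008 0.14987795 0.19006647] 0.08539024322920144 8.425 [-0.72173428 -0.54812481 -0.28654573]
[ 313  135   17  128 1939]
[0.61001626 0.09926871 0.12316704] [0.62906383 0.1994021  0.1369379 ] [0.61940454 0.15576393 0.13376483]
[-0.08750607 -0.99614153  0.00668814] [0.61946714 0.15367814 0.13346303]
tool [0.00585911 0.00044797 0.05630217] [-0.05093132 -0.00569669  0.05314502] [0.04975646 0.00644811 0.06692139]
finger front z [-0.08004795 -0.04821465 -0.03490924]
```

View pics/wr8.png

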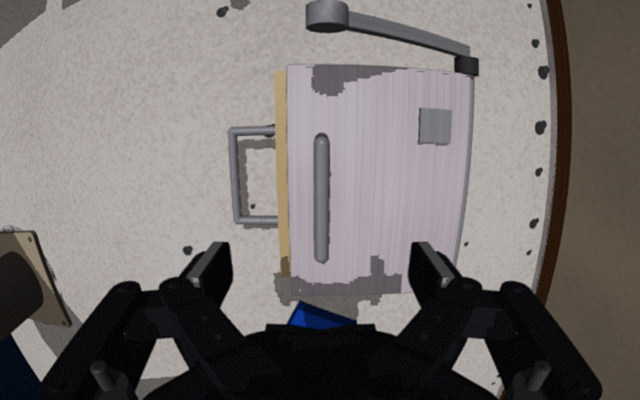

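View pics/side8.png

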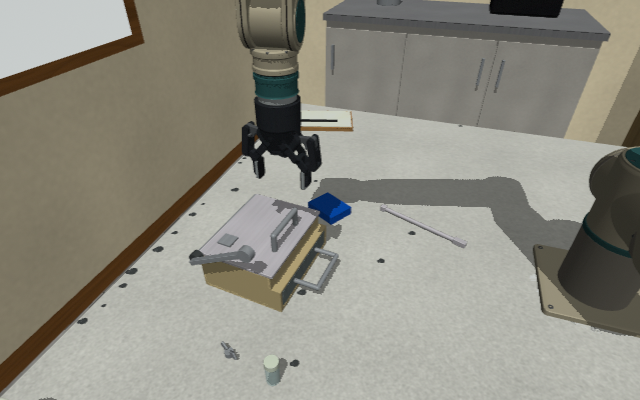

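apply_moves(series=[{"wx": 0, "wy": 0, "wz": 0, "x": 0, "y": 0, "z": -40, "fingers": 0}, {"wx": 0, "wy": 0, "wz": 0, "x": 0, "y": 0, "z": -75, "fingers": 0}, {"wx": 0, "wy": 0, "wz": 0, "x": 0, "y": 0, "z": -100, "fingers": 0}, {"wx": 0, "wy": 0, "wz": 0, "x": 0, "y": 0, "z": -112, "fingers": 0}, {"wx": 0, "wy": 0, "wz": 0, "x": 0, "y": 0, "z": -112, "fingers": 0}, {"wx": 0, "wy": 0, "wz": 0, "x": 0, "y": 0, "z": -112, "fingers": 0.5}])

```text
time: 9.28
tool_pos: [0.6191, 0.1502, 0.0797]
eef_rot: [2.318, 2.117, 0.005]
contact_force: [0.1, -0.0, -0.2]
gripper_width: 0.07
```

```bash
python3 - <<'E'
from h import *
o=r.get_obs();print(o['tool_pos'],o['contact_force'],o['gripper_width'],o['time'])
im,d=r.grab_frame("side");cv2.imwrite("pics/side9.png",cv2.resize(im[140:320,170:400],None,fx=3,fy=3))
E
```

```text
[0.61914678 0.15021409 0.07973243] [ 0.07802445 -0.00921423 -0.18093015] 0.07000027585064336 9.275
```

View pics/side9.png

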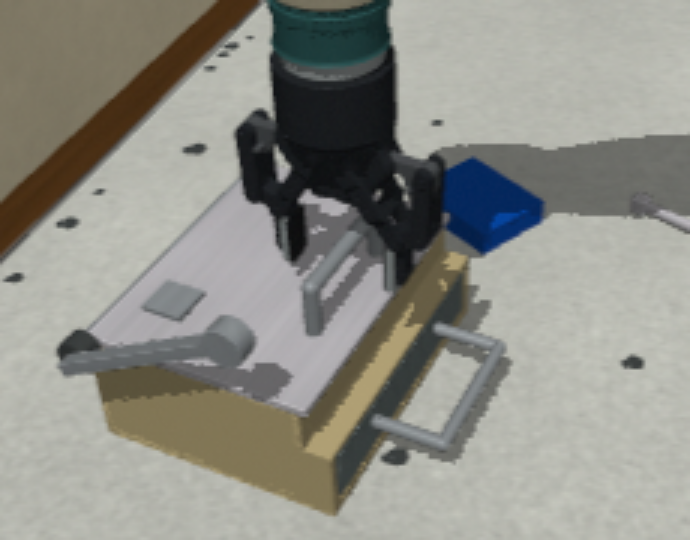

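Fingers straddle the bar mid-length, tips clear of the lid. Closing.

apply_moves(series=[{"wx": 0, "wy": 0, "wz": 0, "x": 0, "y": 0, "z": -2, "fingers": 0.8}, {"wx": 0, "wy": 0, "wz": 0, "x": 0, "y": 0, "z": -2, "fingers": 1}, {"wx": 0, "wy": 0, "wz": 0, "x": 0, "y": 0, "z": -2, "fingers": 1}, {"wx": 0, "wy": 0, "wz": 0, "x": 0, "y": 0, "z": -2, "fingers": 1}, {"wx": 0, "wy": 0, "wz": 0, "x": 0, "y": 0, "z": -2, "fingers": 1}, {"wx": 0, "wy": 0, "wz": 0, "x": 0, "y": 0, "z": -2, "fingers": 1}, {"wx": 0, "wy": 0, "wz": 0, "x": 0, "y": 0, "z": -2, "fingers": 1}])

```text
time: 10.2
tool_pos: [0.6198, 0.1502, 0.0782]
eef_rot: [2.318, 2.116, 0.007]
contact_force: [0.2, -0.3, 3.8]
gripper_width: 0.01
```

```bash
python3 - <<'E'
from h import *
o=r.get_obs();print(o['tool_pos'],o['eef_rot'],o['contact_force'],o['torque'],o['gripper_width'],o['time'])
im,d=r.grab_frame("side");cv2.imwrite("pics/side10.png",cv2.resize(im[140:320,170:400],None,fx=3,fy=3))
# rigid motion about hinge line: TCP shift for angles
yaw=-.094;ex=np.array([np.cos(yaw),np.sin(yaw),0]);ey=np.array([-ex[1],ex[0],0])
h=.737*ex+.208*ey+[0,0,.085];print('hinge',h)
for a in(.1,.2,.3,.4,.5):
    R=cv2.Rodrigues(ey*a)[0];p=R@(o['tool_pos']-h)+h-o['tool_pos'];print(a,(ey*a).round(3),(p*1000).round(1))
E
```

```text
[0.61979376 0.15022749 0.07822349] [2.31754192 2.11637518 0.00666086] [ 0.23217871 -0.2852513   3.76407458] [-0.03653511 -0.08230938  0.01717205] 0.009985983718921738 10.2
hinge [0.75326955 0.13790571 0.085     ]
0.1 [0.009 0.1   0.   ] [-0.   0.  13.4]
0.2 [0.019 0.199 0.   ] [ 1.3 -0.1 26.8]
0.3 [0.028 0.299 0.   ] [ 4.  -0.4 39.9]
0.4 [0.038 0.398 0.   ] [ 7.9 -0.7 52.7]
0.5 [0.047 0.498 0.   ] [13.1 -1.2 65.1]
```

View pics/side10.png

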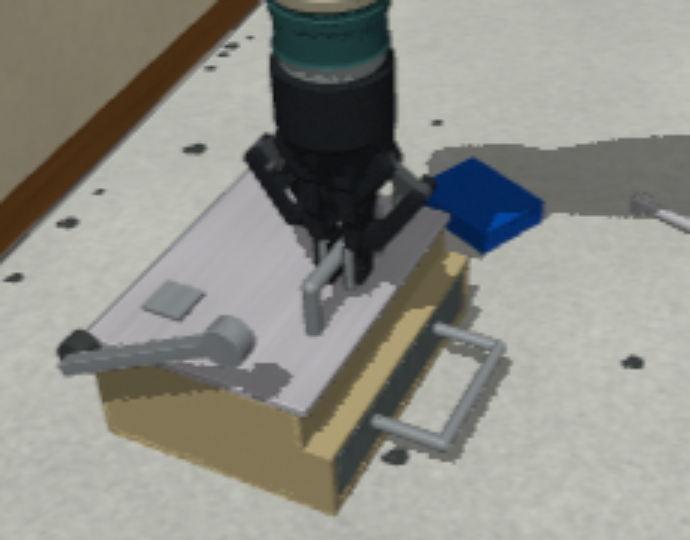

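apply_moves(series=[{"wx": 0.005, "wy": 0.05, "wz": 0, "x": 0, "y": 0, "z": 7, "fingers": 1}, {"wx": 0.009, "wy": 0.1, "wz": 0, "x": 0, "y": 0, "z": 13.5, "fingers": 1}, {"wx": 0.014, "wy": 0.15, "wz": 0, "x": 0.5, "y": 0, "z": 20, "fingers": 1}, {"wx": 0.019, "wy": 0.2, "wz": 0, "x": 1.5, "y": 0, "z": 27, "fingers": 1}, {"wx": 0.023, "wy": 0.25, "wz": 0, "x": 2.5, "y": 0, "z": 33.5, "fingers": 1}, {"wx": 0.028, "wy": 0.3, "wz": 0, "x": 4, "y": -0.5, "z": 40, "fingers": 1}, {"wx": 0.028, "wy": 0.3, "wz": 0, "x": 4, "y": -0.5, "z": 40, "fingers": 1}])

```text
time: 11.12
tool_pos: [0.6213, 0.1501, 0.1155]
eef_rot: [-2.143, -1.956, 0.298]
contact_force: [-3.9, 1.1, -5.1]
gripper_width: 0.0104
```

```bash
cat > lid.py <<'E'
from h import *
import sys
def lid(tag):
    o=r.get_obs();print(o['tool_pos'],o['eef_rot'],o['contact_force'],o['gripper_width'],o['time'])
    print('tilt',np.arcsin(-cv2.Rodrigues(o['eef_rot'])[0][0,2]))
    yaw=-.096;ex=np.array([np.cos(yaw),np.sin(yaw),0]);ey=np.array([-ex[1],ex[0],0])
    for n in("side","scene"):
        im,d=r.grab_frame(n);W=cloud(n,d);X=W@ex;Y=W@ey;Z=W[...,2]
        if n=="side":cv2.imwrite(f"pics/side{tag}.png",cv2.resize(im[120:320,150:400],None,fx=3,fy=3))
        m=(X>.58)&(X<.725)&(Y>.255)&(Y<.312)&(Z>.085)&(Z<.2)&(im.min(-1)>110)
        P=np.stack([X[m],Z[m]],-1).astype(np.float32)
        l=cv2.fitLine(P,cv2.DIST_HUBER,0,.001,.001).ravel();
        a=np.arctan(-l[1]/l[0]);off=(P-l[2:])@np.array([-l[1],l[0]])
        print(n,'lid angle',a,m.sum(),'sd',np.std(off))
        s=(Y>.332)&(Y<.35)&(X>.55)&(X<.72)&(Z>.06);b=np.hypot(X-.737,Z-.085)
        bb=s&(b>.14);st=s&(b<.12)&(b>.03)
        k=cv2.fitLine(np.stack([X[st],Z[st]],-1).astype(np.float32),cv2.DIST_HUBER,0,.001,.001).ravel()
        print('  strip',np.arctan(-k[1]/k[0]),st.sum(),'button z',Z[bb].min(),Z[bb].max())
E
python3 -c "
from lid import *
lid(11)"
```

```text
[0.62128203 0.15007303 0.11547993] [-2.14278354 -1.95603208  0.29777756] [-3.94673726  1.07787359 -5.05472754] 0.010449437738399764 11.125
tilt 0.3023787773979296
side lid angle 0.26814127 1085 sd 0.0046734205
  strip 0.48898104 250 button z 0.14513954339638802 0.17271807210326365
scene lid angle 0.27323878 1336 sd 0.0018368228
  strip 0.48843825 258 button z 0.14649969010961975 0.17207920731030485
```

View pics/side11.png

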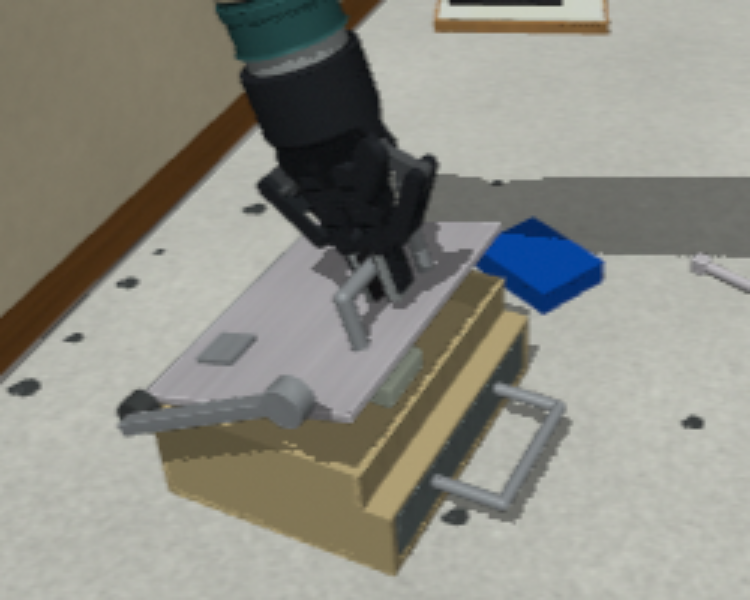

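apply_moves(series=[{"wx": 0.005, "wy": 0.05, "wz": 0, "x": 1.5, "y": 0, "z": 8.5, "fingers": 1}, {"wx": 0.009, "wy": 0.1, "wz": 0, "x": 4, "y": 0, "z": 15, "fingers": 1}, {"wx": 0.014, "wy": 0.15, "wz": 0, "x": 6.5, "y": -0.5, "z": 21.5, "fingers": 1}, {"wx": 0.019, "wy": 0.2, "wz": 0, "x": 9, "y": -1, "z": 28, "fingers": 1}, {"wx": 0.021, "wy": 0.225, "wz": 0, "x": 10.5, "y": -1, "z": 31, "fingers": 1}, {"wx": 0.021, "wy": 0.225, "wz": 0, "x": 10.5, "y": -1, "z": 31, "fingers": 1}, {"wx": 0.021, "wy": 0.225, "wz": 0, "x": 10.5, "y": -1, "z": 31, "fingers": 1}, {"wx": 0.021, "wy": 0.225, "wz": 0, "x": 10.5, "y": -1, "z": 31, "fingers": 1}])

```text
time: 12.22
tool_pos: [0.6324, 0.1491, 0.1455]
eef_rot: [-2.001, -1.828, 0.49]
contact_force: [0.2, 1.3, -13.3]
gripper_width: 0.01
```

```bash
python3 -c "
from lid import *
lid(12)"
```

```text
[0.6324274  0.14905546 0.14545863] [-2.00126721 -1.82784235  0.48978081] [  0.22003598   1.27509923 -13.25057265] 0.010013876757263986 12.225
tilt 0.5230412735254495
side lid angle 0.5046223 882 sd 0.009558035
  strip 0.49559885 248 button z 0.14419630097929587 0.17312682942320276
scene lid angle 0.50586337 1537 sd 0.0018560769
  strip 0.4935796 258 button z 0.1464312905549619 0.17207854178639662
```

View pics/side12.png

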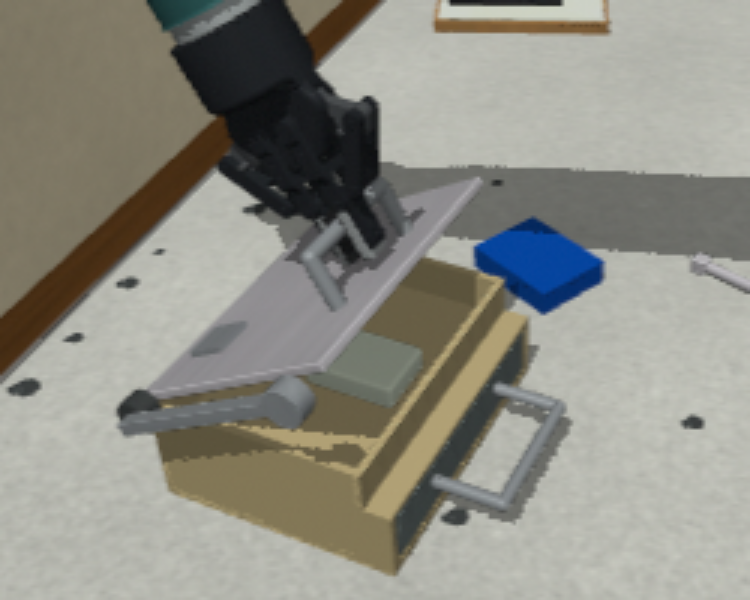

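```bash
python3 -c "
from lid import *
lid(13);lid(14);lid(15)"
```

```text
[0.63268602 0.14905295 0.14562795] [-2.0014884  -1.82789111  0.4893695 ] [  1.03648474   1.03187488 -13.86619469] 0.00981644850550183 12.325
tilt 0.5227235560472082
side lid angle 0.50888723 881 sd 0.011049198
  strip 0.48279482 252 button z 0.14460151740807095 0.17351607407147748
scene lid angle 0.5081001 1530 sd 0.002815175
  strip 0.49927497 259 button z 0.145224629047061 0.1726274119702011
[0.63278667 0.14904189 0.1457675 ] [-2.00147607 -1.82775603  0.48928637] [  1.34118466   1.31929706 -14.80264294] 0.010308734801354491 12.425
tilt 0.5227612097909913
side lid angle 0.5082221 859 sd 0.008455189
  strip 0.5089547 248 button z 0.144460085936383 0.17255206224056546
scene lid angle 0.51040226 1540 sd 0.0021611538
  strip 0.49652994 258 button z 0.14806836776049145 0.17257023787697354
[0.63287907 0.14902947 0.14584802] [-2.00152206 -1.8276569   0.48919608] [  2.20149797   1.19161178 -15.06017642] 0.010467383708410122 12.525
tilt 0.5227459305838988
side lid angle 0.510352 868 sd 0.009527956
  strip 0.46536323 251 button z 0.14479013509918 0.17281858295988645
scene lid angle 0.5083857 1538 sd 0.0029760401
  strip 0.494494 260 button z 0.14708071779489426 0.17267455229591905
```

apply_moves(series=[{"wx": 0, "wy": 0, "wz": 0, "x": 0, "y": 0, "z": 0, "fingers": 1}, {"wx": 0, "wy": 0, "wz": 0, "x": 0, "y": 0, "z": 0, "fingers": 1}, {"wx": 0, "wy": 0, "wz": 0, "x": 0, "y": 0, "z": 0, "fingers": 1}, {"wx": 0, "wy": 0, "wz": 0, "x": 0, "y": 0, "z": 0, "fingers": 1}, {"wx": 0, "wy": 0, "wz": 0, "x": 0, "y": 0, "z": 0, "fingers": 1}, {"wx": 0, "wy": 0, "wz": 0, "x": 0, "y": 0, "z": 0, "fingers": 1}, {"wx": 0, "wy": 0, "wz": 0, "x": 0, "y": 0, "z": 0, "fingers": 1}, {"wx": 0, "wy": 0, "wz": 0, "x": 0, "y": 0, "z": 0, "fingers": 1}])

```text
time: 13.62
tool_pos: [0.6329, 0.149, 0.1459]
eef_rot: [-2.002, -1.828, 0.489]
contact_force: [1.7, 2.2, -14.2]
gripper_width: 0.0103
```

```bash
python3 -c "
from lid import *
lid(16);lid(17)"
```

```text
[0.63291376 0.14901457 0.14588797] [-2.00152553 -1.82758179  0.48928872] [  1.6673823    2.23341223 -14.2176142 ] 0.010294460276176063 13.625
tilt 0.5228186893305337
side lid angle 0.5113826 871 sd 0.01074966
  strip 0.4978261 254 button z 0.14324672600841235 0.17251800087571983
scene lid angle 0.5105593 1544 sd 0.0021807638
  strip 0.50371754 259 button z 0.14693094516179878 0.17227976833673903
[0.63289634 0.14903141 0.14586539] [-2.00145397 -1.82760705  0.48936243] [  1.36417913   1.54148557 -14.50058123] 0.010131623691460354 13.725
tilt 0.5228770617402242
side lid angle 0.50893676 871 sd 0.009862196
  strip 0.50128776 251 button z 0.14450756892447966 0.17399012358703603
scene lid angle 0.5139983 1538 sd 0.002788251
  strip 0.506258 262 button z 0.14774447031767107 0.1727703852346749
```

Steady, with the lid at about 0.51 and the index at about 0.50. Handing in.

```bash
python3 -c "
from plant import r
r.finish_job()"
```

```text
the job is handed in; nothing more can be done
```

I pushed the drawer home, then lifted the lid by its bar and handed the job in at about 13.7 s with the gripper still holding it. The hand-in gave no verdict.

- **Drawer:** After the push, the panel measured flush with the chamber's front to within a millimetre, and pushing harder against the stop (about 10 N) moved it no further.
- **Lid and index:** The last readings put the lid at 0.509 to 0.514 rad and the index arm at about 0.50 rad, a gap of roughly 0.01 rad against the 0.07 allowed. One noisy side-view index reading earlier gave 0.465 rad; even taken at face value, the gap would have been under 0.05.
- **Hold:** The lid stayed still for over a second before hand-in, with the jaws at 10 mm on the bar and about 14 N of downward load on the tool.
- **Bystanders:** The last view showed the blue sonde lid, the index arm and the visible part of the whip undisturbed. I did not re-measure the vial or wing nut at the end, but the arm never went near them.

**Disagreement with the description:** The closed fingertips are about 35 mm behind the stated TCP, not 8 mm ahead of it. Both the side and wrist depth images showed this. Because of it, my first push passed above the drawer handle without touching it. I corrected for it in the second push and in the grasp on the lid bar.

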